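# Hole saws back on their board in size order

### The arm

A 6-joint arm with a two-finger parallel gripper is mounted at the origin on a cart in front of the work surface, level with it; the furniture and walls round the work are solid. World frame = base frame: x ahead of the robot, y to its left, z up, the work surface at z = 0. Lengths are in mm, angles in rad, forces in N, time in s.
With the tool pointing down it reaches from about 350 to 775 mm from the base axis. Payload 7.3 kg.
Tool frame: the origin (TCP) lies at the very end of the fingers, on their centre line; the grasp point (between the pads) lies behind it (bot.grip_point_offset is the z of the grasp point in the tool frame, in mm); z points along the fingers, y is the line along which they close (so a half turn about z gives the same grasp; the last joint's range is limited). The gripper opens to 92 mm and grips with 3 to 60 N. Pads are 19 mm wide; open, the fingers measure 130 mm over their backs; the gripper's body (75 mm by 190 mm) begins 47 mm behind the grasp point.
Start: joints at [1.052, 0.342, 1.524, -0, 1.275, -0.146], TCP at [191.205, 488.964, 226.741] pointing down, gripper open.
Joint ranges: [-2.53, 2.53], [-0.77, 2.02], [0.04, 2.7], [-1, 4.14], [0.28, 2.66], [-3.11, 3.11]. Speed limits (rad/s): [2.57, 2.57, 3.14, 3.14, 3.14, 3.14].

### API

Orientations are given as [roll, pitch, yaw] about the fixed x, y, z axes, in that order (R = Rz(yaw) Ry(pitch) Rx(roll)).
In Python, from plant import bot gives the robot as it stands. The module is installed in compiled form; this text tells all that it offers.
- The arm moves only by the shell command python3 -m crank 'ROWS'. ROWS is JSON, a list that holds one entry, the list of rows, each a list of 5 numbers: the opening, from 0 (shut) to 1 (fully open), then the shift along the tool's x, y, z in cm, then the turn about the tool's z in degrees. In form: [[[claw, x, y, z, turn], ...]]. A call has exactly 10 rows; each row is the pose to reach, as a shift and turn from the pose commanded when the call began, along the tool's axes at that moment; what a row does not reach only later rows make up. A row lasts 1/10 s, in which the tool goes at most 50 mm and 8.59 degrees, less where a joint would pass 70% of its speed; a pose out of reach is approached as far as the arm can. A call with a gripper value outside its range is refused whole. The fingers move at their own pace and stop on an object; the grip force is fixed at half the most. Time passes only in rows, so rows that repeat a pose let the fingers close, or fill a call up. It gives the time, the measured TCP pose, the force, the opening and the grip force at its end, in the units of the state.
- bot.get_obs(): the state, without advancing time (a new reading comes with each control period).
- bot.capture(name): name is "side" or "top" or "wrist"; returns (picture, depth): 384x512x3 uint8, red, green, blue; 384x512 float32, mm along the optical axis (not along the pixel's ray), 0 where there is no reading.
- bot.calibration(name): a dict with "vertical_fov" (degrees; the focal length in pixels is half the picture's height over the tangent of half this angle, whatever the lens; pixels are square), "cx", "cy" (the principal point, pixels), "rvec" (rotation vector, rad) and "tvec" (3), from world to camera coordinates, as OpenCV has them; the wrist camera has in their place "tool_from_camera" (4x4, takes a point from camera to tool coordinates, whose origin is the TCP and whose axes are the flange's). Camera axes: x right, y down, z forward; pixel columns grow to the right and rows downward; lengths in mm; the calibration is good to about 2 mm. A picture is of the moment at which its call begins: read the wrist's pose just before it. calibration takes no time and is no camera call.
- bot.close_job(): hands the job in; it is judged then, once.
The state is a dict: "time": time; "joint_positions": joint angles; "dq": joint speeds; "tau": joint torques, N m; "tool_pos": TCP position; "tcp_rot": TCP orientation; "contact_force": force on the tool from outside, world axes, zero at the start; "moment": the same for the moment, N m; "grip_width": finger opening in mm; "finger_force": force on a finger pad.
Only numpy, scipy, OpenCV 4.12 (cv2) and the standard library are available. Lean on these libraries where they do the work, as an engineer would, in place of code of your own. Each camera call takes 0.05 s, during which the arm holds its last target. There are 200 camera calls.

### The job

The openings in the panel are cut, so put the hole saws away: set all four on the storage board in order of size, teeth down, each over the wooden boss that was turned for it, the largest saw on the largest boss down to the smallest on the smallest. Every saw must sit fully down, flat on the board, and be let go.

Things in the scene. Friction and masses are not known exactly. Their poses are not given: they have to be found in the camera images.
- saw_69: The largest of four loose hole saws (dark steel cups, teeth round the open mouth, flat closed back with a round hub). Outside diameter 69 mm, inside 64 mm, straight sides, 50 mm high, 44 mm deep inside. Stands on the bench mouth down. Origin: centre of the mouth (underside); z up, out of the back. Round: its yaw does not matter.
- saw_56: The second largest of four loose hole saws (dark steel cups, teeth round the open mouth, flat closed back with a round hub). Outside diameter 56 mm, inside 51 mm, straight sides, 50 mm high, 44 mm deep inside. Stands on the bench mouth down. Origin: centre of the mouth (underside); z up, out of the back. Round: its yaw does not matter.
- saw_43: The third largest (second smallest) of four loose hole saws (dark steel cups, teeth round the open mouth, flat closed back with a round hub). Outside diameter 43 mm, inside 38 mm, straight sides, 50 mm high, 44 mm deep inside. Stands on the bench mouth down. Origin: centre of the mouth (underside); z up, out of the back. Round: its yaw does not matter.
- saw_30: The smallest of four loose hole saws (dark steel cups, teeth round the open mouth, flat closed back with a round hub). Outside diameter 30 mm, inside 25 mm, straight sides, 50 mm high, 44 mm deep inside. Stands on the bench mouth down. Origin: centre of the mouth (underside); z up, out of the back. Round: its yaw does not matter.
- boss_69: The largest of four upright turned wooden bosses fixed in a row on the storage board; for the saw of 69 mm. Diameter 51.5 mm, 23 mm high, the top 9 mm coned; 101 mm from the board's middle, on its -x side. Origin: centre of its foot on the board's top face, where a seated saw's origin comes. x along the row from largest boss to smallest, y across.
- boss_56: The second largest of four upright turned wooden bosses fixed in a row on the storage board; for the saw of 56 mm. Diameter 38.5 mm, 23 mm high, the top 9 mm coned; 20.5 mm from the board's middle, on its -x side. Origin: centre of its foot on the board's top face, where a seated saw's origin comes. x along the row from largest boss to smallest, y across.
- boss_43: The third largest (second smallest) of four upright turned wooden bosses fixed in a row on the storage board; for the saw of 43 mm. Diameter 25.5 mm, 23 mm high, the top 9 mm coned; 47 mm from the board's middle, on its +x side. Origin: centre of its foot on the board's top face, where a seated saw's origin comes. x along the row from largest boss to smallest, y across.
- boss_30: The smallest of four upright turned wooden bosses fixed in a row on the storage board; for the saw of 30 mm. Diameter 12.5 mm, 23 mm high, the top 9 mm coned; 101.5 mm from the board's middle, on its +x side. Origin: centre of its foot on the board's top face, where a seated saw's origin comes. x along the row from largest boss to smallest, y across.
- board: The fixed plywood storage board, 300 x 94 mm and 18 mm thick, lying on the bench at any yaw, with the four bosses in a row along its middle, graded from largest to smallest, and a circle scribed round each. Seated saws stand about 18 mm apart. Origin: centre of the underside; x along the row from the largest boss to the smallest, y across, z up.
There are look-alikes about, which are no part of the job. Leave any red or turquoise look-alike of the saw_56 alone.

How it is judged:
By the outcome, as a careful person would: the job done as asked, in the order asked, and still so for the second after the job is handed in, with the robot touching nothing.
It also fails if it takes over 96 s, if anything falls off the work surface, if the arm or the gripper's body presses on something with over 40 N, if the wrist force passes 120 N, or if a joint passes its speed limit or range.

## Working session

There is one attempt and no reset: what is moved stays moved. The work goes in short steps, Python scripts to look and compute and a shell command to move; the robot and the scene stay as the last step left them, time stands still between calls to the robot, and variables do not carry over. Pictures are saved under pics/ and viewed, at most 14 in all, crops included, and the job is handed in when it is done.

```bash
mkdir -p pics
cat > h.py <<'E'
import numpy as np, cv2
from plant import bot
def cal(n):
    c=bot.calibration(n); f=192/np.tan(np.radians(c["vertical_fov"])/2)
    return c,f
def cam(n,obs=None):
    c,f=cal(n)
    if n=="wrist":
        from scipy.spatial.transform import Rotation as R
        T=np.eye(4);T[:3,:3]=R.from_euler('xyz',obs["tcp_rot"]).as_matrix();T[:3,3]=obs["tool_pos"]
        M=T@np.array(c["tool_from_camera"])
        return M[:3,:3],M[:3,3],f,c["cx"],c["cy"]
    Rm=cv2.Rodrigues(np.array(c["rvec"],float))[0]; t=np.array(c["tvec"],float)
    return Rm.T,-Rm.T@t,f,c["cx"],c["cy"]
def onplane(C,uv,z):
    R,o,f,cx,cy=C; uv=np.atleast_2d(uv).astype(float)
    d=np.c_[(uv[:,0]-cx)/f,(uv[:,1]-cy)/f,np.ones(len(uv))]@R.T
    return o+d*((z-o[2])/d[:,2])[:,None]
def cloud(C,dep):
    R,o,f,cx,cy=C; v,u=np.mgrid[:dep.shape[0],:dep.shape[1]]
    d=np.stack([(u-cx)/f,(v-cy)/f,np.ones_like(u,float)],-1)*dep[...,None]
    return d@R.T+o
E
python3 - <<'E'
from h import *
o=bot.get_obs(); print(o, bot.grip_point_offset)
for n in("side","top","wrist"):
    c=bot.calibration(n); print(n,c)
    p,d=bot.capture(n); np.save(n+"_d.npy",d); cv2.imwrite(f"pics/{n}0.png",p[:,:,::-1]);
E
```

```text
{'time': 0.0, 'joint_positions': array([ 1.05198842e+00,  3.42710978e-01,  1.52500228e+00,  1.88279978e-06,
        1.27541309e+00, -1.46007108e-01]), 'dq': array([ 0.00075556,  0.00142271,  0.00024815, -0.00012293, -0.00014373,
       -0.00087359]), 'tau': array([ 4.14915803e-04, -4.31251752e+01, -2.44209212e+01,  7.19240773e-02,
        5.60950523e-02, -1.06978807e-04]), 'tool_pos': array([190.99742102, 488.58954436, 226.05621146]), 'tcp_rot': array([-3.14007555e+00, -2.24915426e-04,  2.76879113e+00]), 'contact_force': array([-0.31041977, -0.22996019, -0.66947796]), 'moment': array([0.03157527, 0.03785007, 0.02447351]), 'finger_force': 0.0, 'grip_width': 91.87332153755567} -18.8
side {'vertical_fov': 47.255352631961614, 'cx': 261.14134063012654, 'cy': 190.83493415332336, 'rvec': array([ 2.3179762 , -0.00705503,  0.01082024]), 'tvec': array([-570.57774103,   28.00032593, 1118.45346486])}
top {'vertical_fov': 57.356602752186674, 'cx': 251.34988272926844, 'cy': 189.3422499355852, 'rvec': array([ 2.14592648, -2.19137383,  0.10063956]), 'tvec': array([ 32.5361763 , 553.32704755, 867.77380638])}
wrist {'vertical_fov': 64.2353361662831, 'cx': 257.1318201758893, 'cy': 190.66370572802765, 'tool_from_camera': array([[-3.16728924e-04, -9.69522977e-01, -2.45000198e-01,
         6.50793238e+01],
       [ 9.99999742e-01, -1.49176011e-04, -7.02445439e-04,
         3.15191670e-01],
       [ 6.44488841e-04, -2.45000357e-01,  9.69522774e-01,
        -1.57280366e+02],
       [ 0.00000000e+00,  0.00000000e+00,  0.00000000e+00,
         1.00000000e+00]])}
```

View pics/top0.png

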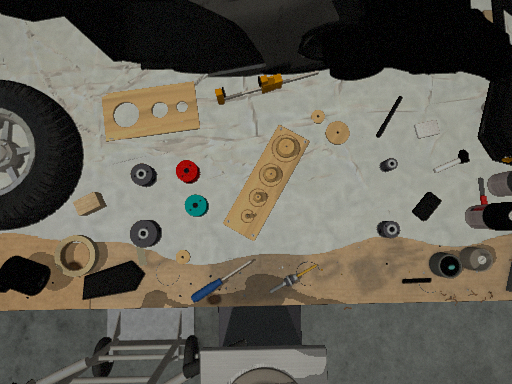

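View pics/side0.png

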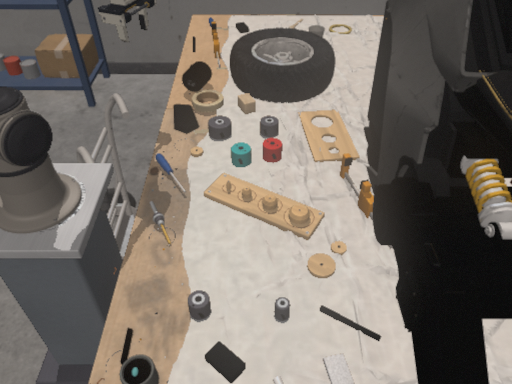

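The top view shows the board at about (267,182), with its largest boss at (287,146) and its smallest at (249,215). Possible saws:
- Dark cups: (143,175), (145,233), (388,229) and (389,164).
- Look-alikes: red (188,172) and turquoise (196,205).
- Other round things: jars at (445,264) and (477,258), the tape ring at (77,255), and the wooden discs.

The four grey cups match the description, so I'll measure them next.

```bash
cat > m.py <<'E'
from h import *
C=cam("top"); d=np.load("top_d.npy"); P=cloud(C,d); p=cv2.imread("pics/top0.png")
for uv in [(143,175),(145,233),(388,229),(389,164),(188,172),(196,205),(445,264),(477,258)]:
    u,v=uv; r=26
    S=P[v-r:v+r,u-r:u+r].reshape(-1,3); S=S[d[v-r:v+r,u-r:u+r].ravel()>0]
    T=S[(S[:,2]>42)&(S[:,2]<75)]
    # body top ring z ~50
    if len(T)<10: print(uv,len(T)); continue
    c,(w,h),a=cv2.minAreaRect(T[:,:2].astype(np.float32))
    (cc),rad=cv2.minEnclosingCircle(T[:,:2].astype(np.float32))
    print(uv,len(T),"rect",np.round(c,1),round(w,1),round(h,1),"zmed",np.median(T[:,2]).round(1),"zmax",T[:,2].max().round(1),"bench",np.percentile(S[:,2],10).round(1))
for n,uv,z in [("b69",(287,146),41),("b56",(271,174),41),("b43",(260,197),41),("b30",(249,215),41)]:
    print(n,onplane(C,uv,z).round(1),P[uv[1],uv[0]].round(1))
# board: points z 14..22 near
m=(P[...,2]>12)&(P[...,2]<50)&(d>0); m[:115]=0;m[245:]=0;m[:,:215]=0;m[:,315:]=0
n,l,s,_=cv2.connectedComponentsWithStats(m.astype(np.uint8)); k=1+s[1:,4].argmax()
B=P[l==k]; top=B[(B[:,2]<26)]
print("board",cv2.minAreaRect(B[:,:2].astype(np.float32)),"z",np.median(top[:,2]))
crops=[cv2.resize(p[v-30:v+30,u-30:u+30],(240,240),interpolation=cv2.INTER_CUBIC) for u,v in [(143,175),(145,233),(388,229),(389,164)]]
bd=cv2.resize(p[115:245,215:315],(370,480))
cv2.imwrite("pics/crop.png",np.hstack([np.vstack(crops[:2]),np.vstack(crops[2:]),bd[:,:300]]))
E
python3 m.py
```

```text
(143, 175) 393 rect [596.7 296. ] 54.9 54.1 zmed 49.3 zmax 53.8 bench 0.6
(145, 233) 620 rect [448.2 289. ] 67.1 66.2 zmed 49.1 zmax 54.4 bench -0.8
(388, 229) 243 rect [ 446.7 -321.5] 42.7 39.2 zmed 48.6 zmax 52.3 bench -2.4
(389, 164) 121 rect [ 609.5 -331.3] 28.3 29.5 zmed 48.7 zmax 52.3 bench 0.1
(188, 172) 430 rect [580.1 178.5] 100.7 54.6 zmed 49.1 zmax 54.4 bench 0.8
(196, 205) 432 rect [536.9 164. ] 98.0 54.4 zmed 49.0 zmax 54.1 bench 0.4
(445, 264) 203 rect [ 352.1 -467.9] 75.3 57.6 zmed 43.6 zmax 50.1 bench -3.1
(477, 258) 498 rect [ 363.  -509.5] 55.7 111.8 zmed 44.2 zmax 50.1 bench -3.1
b69 [[661.2 -71.9  41. ]] [660.9 -71.8  42.1]
b56 [[590.3 -29.4  41. ]] [590.6 -29.5  39. ]
b43 [[ 5.328e+02 -4.000e-01  4.100e+01]] [ 5.328e+02 -4.000e-01  4.040e+01]
b30 [[488.4  28.1  41. ]] [488.6  28.1  35.3]
board ((573.7060546875, -20.12127685546875), (98.6904296875, 300.3550720214844), 59.11823654174805) z 17.061285792751335
```

View pics/crop.png

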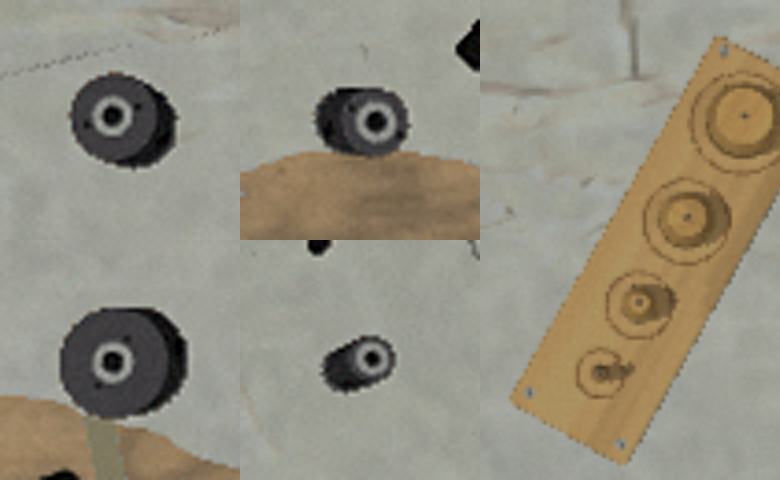

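The crop shows four dark steel cups with flat backs and hubs, and the board with a scribed circle round each boss. Measured diameters are about 67, 55, 41 and 29 mm with tops at z≈49, which matches 69, 56, 43 and 30. I can use a single tool yaw of 2.609 throughout, with the fingers closing across the row.

```bash
cat >> h.py <<'E'
YAW=2.609
B={69:(660.9,-72.5),56:(591.6,-31.6),43:(533.4,2.7),30:(486.4,30.3)}
S={69:(448.2,289),56:(596.7,296),43:(446.7,-321.5),30:(609.5,-331.3)}
def go(x,y,z,yaw=YAW):
    o=bot.get_obs(); p=o["tool_pos"]; a=o["tcp_rot"][2]
    d=np.array([x,y,z])-p; t=np.degrees((a-yaw+np.pi)%(2*np.pi)-np.pi)
    print("t",round(o["time"],2),"rows x,y,z cm, turn:",np.round([(d[0]*np.cos(a)+d[1]*np.sin(a))/10,(d[0]*np.sin(a)-d[1]*np.cos(a))/10,-d[2]/10,t],2))
def look(name,zlo,zhi,near,r=60):
    "wrist: centre of the points between heights zlo..zhi near an expected xy"
    o=bot.get_obs(); p,d=bot.capture("wrist"); cv2.imwrite(f"pics/{name}.png",p[:,:,::-1])
    C=cam("wrist",o); P=cloud(C,d); m=(d>0)&(P[...,2]>zlo)&(P[...,2]<zhi)&(np.hypot(P[...,0]-near[0],P[...,1]-near[1])<r)
    n,l,s,_=cv2.connectedComponentsWithStats(m.astype(np.uint8)); k=1+s[1:,4].argmax(); Q=P[l==k]
    c,rad=cv2.minEnclosingCircle(Q[:,:2].astype(np.float32)); e=cv2.minAreaRect(Q[:,:2].astype(np.float32))
    print(name,len(Q),"circle",np.round(c,1),round(2*rad,1),"rect",np.round(e[0],1),np.round(e[1],1),"z",np.median(Q[:,2]).round(1)); return e[0]
E
python3 -c "
from h import *
go(*S[69],150)"
```

```text
t 0.15 rows x,y,z cm, turn: [-31.22  -9.23   7.62   9.15]
```

```bash
python3 -m crank '[[[1,-3,-0.9,0.7,1],[1,-7.5,-2.2,1.8,2],[1,-12,-3.5,2.9,3],[1,-16.5,-4.9,4,5],[1,-21,-6.2,5.1,6],[1,-25.5,-7.5,6.2,7],[1,-29,-8.6,7,8],[1,-31.2,-9.2,7.6,9.15],[1,-31.2,-9.2,7.6,9.15],[1,-31.2,-9.2,7.6,9.15]]]'; python3 -c "
from h import *
c=look('w69',44,51.5,S[69])
go(*c,150);go(*c,15)"
```

```text
time: 1.15
tool_pos: [448.0, 289.5, 150.4]
tcp_rot: [-3.141, -0.001, 2.608]
contact_force: [-0.3, 1.1, -0.4]
grip_width: 92.0
finger_force: 0.0
w69 4653 circle [447.9 289.4] 68.9 rect [448.  289.5] [67.9 67.9] z 49.3
t 1.2 rows x,y,z cm, turn: [-0.06 -0.02  0.07  0.03]
t 1.2 rows x,y,z cm, turn: [-0.06 -0.02 13.57  0.03]
```

View pics/w69.png

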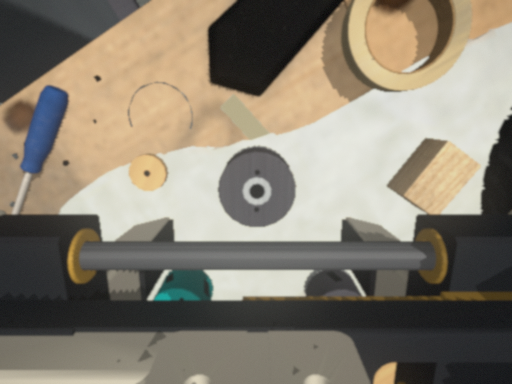

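The wrist view shows saw_69 at (257,187), 68.9 mm across and centred under the tool, with room for the fingers on both sides. Descending and gripping.

```bash
python3 -m crank '[[[1,0,0,2,0],[1,0,0,5,0],[1,0,0,8.5,0],[1,0,0,11.5,0],[1,0,0,13,0],[1,0,0,13.5,0],[0,0,0,13.5,0],[0,0,0,13.5,0],[0,0,0,13.5,0],[0,0,0,13.5,0]]]'; python3 -m crank '[[[0,0,0,0,0],[0,0,0,-0.5,0],[0,0,0,-1.5,0],[0,0,0,-3,0],[0,0,0,-5,0],[0,0,0,-7,0],[0,0,0,-8.5,0],[0,0,0,-9.5,0],[0,0,0,-10,0],[0,0,0,-10,0]]]'; python3 -c "
from h import *
go(*B[69],115)"
```

```text
time: 2.2
tool_pos: [448.7, 289.9, 16.8]
tcp_rot: [3.14, 0.001, 2.609]
contact_force: [-1.9, -1.0, 3.5]
grip_width: 67.1
finger_force: 29.9
time: 3.2
tool_pos: [448.4, 289.7, 116.2]
tcp_rot: [3.141, 0.0, 2.609]
contact_force: [0.2, -0.5, -1.0]
grip_width: 67.1
finger_force: 29.9
t 3.2 rows x,y,z cm, turn: [-3.670e+01 -2.042e+01  1.200e-01  1.000e-02]
```

```bash
python3 -m crank '[[[0,-2,-1.1,0,0],[0,-5,-2.8,0,0],[0,-9,-5,0,0],[0,-13,-7.2,0,0],[0,-17,-9.5,0,0],[0,-21,-11.7,0,0],[0,-25,-13.9,0,0],[0,-29,-16.1,0,0],[0,-32,-17.8,0,0],[0,-33.7,-18.8,0,0]]]';  python3 -c "
from h import *
look('w69b',28,44,B[69],45); o=bot.get_obs(); print(o['finger_force'],o['grip_width'])
go(*B[69],115); go(*B[69],35)"
```

```text
time: 4.2
tool_pos: [643.7, -46.5, 114.2]
tcp_rot: [-3.141, -0.001, 2.607]
contact_force: [0.6, 0.6, -1.4]
grip_width: 66.9
finger_force: 29.9Traceback (most recent call last):
  File "<string>", line 3, in <module>
    look('w69b',28,44,B[69],45); o=bot.get_obs(); print(o['finger_force'],o['grip_width'])
    ~~~~^^^^^^^^^^^^^^^^^^^^^^^
  File "h.py", line 34, in look
    n,l,s,_=cv2.connectedComponentsWithStats(m.astype(np.uint8)); k=1+s[1:,4].argmax(); Q=P[l==k]
                                                                      ~~~~~~~~~~~~~~^^
ValueError: attempt to get argmax of an empty sequence
```

View pics/w69b.png

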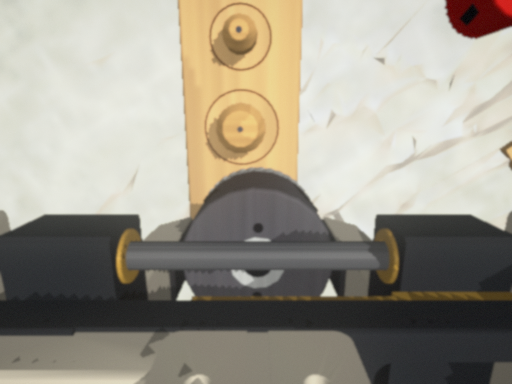

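Saw_69 is held square. The boss centre dots show at (239,129) for boss_56 and (238,30) for boss_43, so I can use them to refine the row line.

```bash
python3 -c "
from h import *
o=bot.get_obs(); C=cam('wrist',o); q=onplane(C,[(239.5,129),(238.5,30)],41)[:,:2]; print(q.round(1),B[56],B[43],'dist',np.linalg.norm(q[0]-q[1]))
d=(q[1]-q[0])/np.linalg.norm(q[1]-q[0]); print('ang',np.degrees(np.arctan2(d[1],d[0])),'b69 est',q[0]-80.5*d, 'b30',q[1]+54.5*d)
go(*B[69],115); go(*B[69],35)"
```

```text
[[591.7 -32.1]
 [534.6   2.2]] (591.6, -31.6) (533.4, 2.7) dist 66.63289747269965
ang 149.04986107669114 b69 est [660.7677387  -73.46643413] b30 [487.84430448  30.23173962]
t 4.25 rows x,y,z cm, turn: [-2.62 -1.24 -0.09 -0.2 ]
t 4.25 rows x,y,z cm, turn: [-2.62 -1.24  7.91 -0.2 ]
```

```bash
python3 -m crank '[[[0,-1.5,-0.7,0,0],[0,-2.6,-1.3,0,0],[0,-2.6,-1.3,0.5,0],[0,-2.6,-1.3,2,0],[0,-2.6,-1.3,3.5,0],[0,-2.6,-1.3,5,0],[0,-2.6,-1.3,6.5,0],[0,-2.6,-1.3,7.5,0],[0,-2.6,-1.3,8,0],[0,-2.6,-1.3,8,0]]]'
```

```text
time: 5.25
tool_pos: [658.9, -67.7, 35.6]
tcp_rot: [3.142, -0.0, 2.609]
contact_force: [0.5, 0.1, -1.7]
grip_width: 67.2
finger_force: 29.9
```

The TCP reads (658.9,-67.7), about 5 mm from the boss centre, because the previous call ended before the arm had settled. The mouth is already over the boss, so I'll shift to centre, settle down, and release.

```bash
python3 -m crank '[[[0,-0.2,-0.2,0,0],[0,-0.4,-0.4,0,0],[0,-0.4,-0.4,0.1,0],[0,-0.4,-0.4,0.1,0],[0,-0.4,-0.4,0.1,0],[1,-0.4,-0.4,0.1,0],[1,-0.4,-0.4,0.1,0],[1,-0.4,-0.4,0.1,0],[1,-0.4,-0.4,0.1,0],[1,-0.4,-0.4,0.1,0]]]';python3 -m crank '[[[1,0,0,-1,0],[1,0,0,-3,0],[1,0,0,-6,0],[1,0,0,-9,0],[1,0,0,-11,0],[1,0,0,-12,0],[1,0,0,-12,0],[1,0,0,-12,0],[1,0,0,-12,0],[1,0,0,-12,0]]]'
python3 -c "
from h import *
look('w69c',60,74,B[69],60)
go(*S[56],150)"
```

```text
time: 6.25
tool_pos: [660.4, -73.2, 34.8]
tcp_rot: [3.141, 0.0, 2.609]
contact_force: [-0.4, 0.2, -0.6]
grip_width: 91.6
finger_force: 0.0
time: 7.25
tool_pos: [659.8, -73.2, 153.3]
tcp_rot: [-3.141, -0.002, 2.609]
contact_force: [0.1, 0.8, -0.1]
grip_width: 91.9
finger_force: 0.0
w69c 5222 circle [660.2 -72.6] 68.8 rect [660.1 -72.6] [67.6 68.3] z 67.3
t 7.3 rows x,y,z cm, turn: [2.419e+01 2.860e+01 3.500e-01 1.000e-02]
```

Saw_69 is seated: its top is at z=67.3, against 49.3 on the bench, which is the board's 18 mm. Next is saw_56.

```bash
python3 -m crank '[[[1,1.5,1.8,0,0],[1,4.5,5.3,0,0],[1,7.7,9.1,0,0],[1,10.9,12.9,0,0],[1,14.1,16.7,0,0],[1,17.3,20.5,0.3,0],[1,20.5,24.2,0.3,0],[1,23,27.2,0.3,0],[1,24.2,28.6,0.3,0],[1,24.2,28.6,0.3,0]]]'
python3 -c "
from h import *
c=look('w56',44,51.5,S[56])
go(*c,15)"
```

```text
time: 8.3
tool_pos: [596.1, 298.3, 151.1]
tcp_rot: [-3.141, -0.001, 2.613]
contact_force: [-0.9, -0.3, -0.5]
grip_width: 91.8
finger_force: 0.0
w56 3037 circle [596.  295.9] 55.9 rect [595.6 296. ] [54.7 55.1] z 49.3
t 8.35 rows x,y,z cm, turn: [ 0.09 -0.09 13.62  0.11]
```

View pics/w56.png

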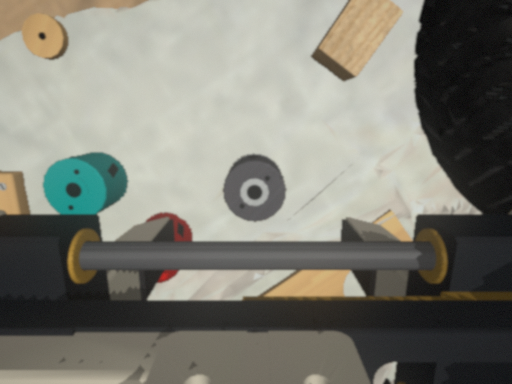

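The wrist view shows saw_56 at (254,187), 55.9 mm across. The red and turquoise look-alikes are off to the left at (165,250) and (85,185), about 70 mm clear of the finger's path.

```bash
python3 -m crank '[[[1,0.1,0,2,0.1],[1,0.1,-0.1,5,0.1],[1,0.1,-0.1,8.5,0.1],[1,0.1,-0.1,11.5,0.1],[1,0.1,-0.1,13,0.1],[1,0.1,-0.1,13.5,0.1],[0,0.1,-0.1,13.5,0.1],[0,0.1,-0.1,13.5,0.1],[0,0.1,-0.1,13.5,0.1],[0,0.1,-0.1,13.5,0.1]]]'; python3 -m crank '[[[0,0,0,0,0],[0,0,0,-0.5,0],[0,0,0,-1.5,0],[0,0,0,-3,0],[0,0,0,-5,0],[0,0,0,-7.5,0],[0,0,0,-10,0],[0,0,0,-12,0],[0,0,0,-12.5,0],[0,0,0,-12.5,0]]]'; python3 -c "
from h import *
go(591.7,-32,142)"
```

```text
time: 9.35
tool_pos: [596.3, 295.9, 18.0]
tcp_rot: [3.14, 0.001, 2.608]
contact_force: [0.4, -0.1, 0.1]
grip_width: 64.7
finger_force: 0.0
time: 10.35
tool_pos: [596.1, 295.8, 143.2]
tcp_rot: [3.14, 0.002, 2.607]
contact_force: [-0.6, -0.7, -1.3]
grip_width: 54.8
finger_force: 30.0
t 10.35 rows x,y,z cm, turn: [-16.31 -28.44   0.12  -0.09]
```

Width 54.8 mm at 30 N, so the saw is held, though the grip closed just as the lift began. I'll carry it over and measure how high it sits in the grip.

```bash
python3 -m crank '[[[0,-0.8,-1.4,0,0],[0,-2.4,-4.2,0,0],[0,-4.6,-8,0,0],[0,-6.8,-11.8,0,0],[0,-9,-15.6,0,0],[0,-11.2,-19.5,0,0],[0,-13.4,-23.3,0,0],[0,-15.3,-26.6,0,0],[0,-16.3,-28.4,0,0],[0,-16.3,-28.4,0,0]]]'; python3 -c "
from h import *
o=bot.get_obs();p,d=bot.capture('wrist');P=cloud(cam('wrist',o),d)
cv2.imwrite('pics/w56b.png',p[:,:,::-1])
tp=o['tool_pos'];m=(np.hypot(P[...,0]-tp[0],P[...,1]-tp[1])<26)&(P[...,2]>tp[2])&(P[...,2]<tp[2]+60)
print(np.percentile(P[m][:,2]-tp[2],[5,25,50,75,95]).round(1))
go(591.7,-32,142); go(591.7,-32,35)"
```

```text
time: 11.35
tool_pos: [590.1, -35.7, 140.3]
tcp_rot: [-3.14, -0.002, 2.603]
contact_force: [-0.2, 0.9, -0.2]
grip_width: 55.1
finger_force: 30.0
[30.9 31.5 31.9 32.3 32.9]
t 11.4 rows x,y,z cm, turn: [-0.04  0.23 -0.16 -0.28]
t 11.4 rows x,y,z cm, turn: [-0.04  0.23 10.54 -0.28]
```

View pics/w56b.png

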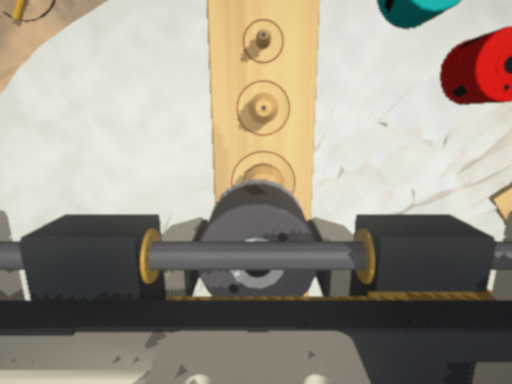

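The saw is held upright with its mouth 17.4 mm below the TCP. The remaining boss dots are at (264,107) and (264,38).

```bash
python3 -m crank '[[[0,0,0,0,0],[0,0,0,0.5,0],[0,0,0,2,0],[0,0,0,4,0],[0,0,0,6,0],[0,0,0,7,0],[0,0,0,7,0],[0,0,0,7,0],[0,0,0,7,0],[0,0,0,7,0]]]'; python3 -c "
from h import *
go(591.7,-32,35)"
```

```text
time: 12.4
tool_pos: [592.0, -31.8, 72.7]
tcp_rot: [3.141, 0.002, 2.607]
contact_force: [0.8, -0.1, -0.9]
grip_width: 55.0
finger_force: 30.0
t 12.4 rows x,y,z cm, turn: [ 0.01 -0.03  3.77 -0.09]
```

```bash
python3 -m crank '[[[0,0,0,1,0],[0,0,0,2,0],[0,0,0,3,0],[0,0,0,3.6,0],[0,0,0,3.8,0],[0,0,0,3.8,0],[1,0,0,3.8,0],[1,0,0,3.8,0],[1,0,0,3.8,0],[1,0,0,3.8,0]]]';python3 -m crank '[[[1,0,0,0,0],[1,0,0,0,0],[1,0,0,-2,0],[1,0,0,-5,0],[1,0,0,-8,0],[1,0,0,-11,0],[1,0,0,-12,0],[1,0,0,-12,0],[1,0,0,-12,0],[1,0,0,-12,0]]]'
python3 -c "
from h import *
look('w56c',60,74,B[56],36)
go(*S[43],150)"
```

```text
time: 13.4
tool_pos: [591.3, -31.8, 33.3]
tcp_rot: [-3.142, -0.0, 2.607]
contact_force: [0.0, -0.3, -0.5]
grip_width: 82.7
finger_force: 0.0
time: 14.4
tool_pos: [590.5, -31.7, 151.8]
tcp_rot: [-3.141, -0.003, 2.607]
contact_force: [1.0, -0.1, -0.8]
grip_width: 91.6
finger_force: 0.0
w56c 3476 circle [590.7 -31.3] 55.8 rect [590.6 -31.3] [55. 55.] z 67.4
t 14.45 rows x,y,z cm, turn: [ -2.38 -32.27   0.19  -0.1 ]
```

Saw_56 is seated, with its top at 67.4. Next is saw_43.

```bash
python3 -m crank '[[[1,-0.1,-1.5,0,0],[1,-0.4,-5,0,0],[1,-0.7,-9,0,0],[1,-1,-13,0,0],[1,-1.3,-17.5,0,0],[1,-1.6,-22,0.2,0],[1,-1.9,-26,0.2,0],[1,-2.2,-30,0.2,0],[1,-2.4,-32.2,0.2,0],[1,-2.4,-32.2,0.2,0]]]'
python3 -c "
from h import *
c=look('w43',44,51.5,S[43])
go(*c,15)"
```

```text
time: 15.45
tool_pos: [445.8, -324.2, 151.1]
tcp_rot: [-3.141, -0.001, 2.603]
contact_force: [0.2, 0.4, 0.7]
grip_width: 91.6
finger_force: 0.0
w43 1807 circle [ 444.6 -322. ] 42.9 rect [ 444.4 -321.7] [41.3 42. ] z 49.4
t 15.5 rows x,y,z cm, turn: [ 0.23 -0.05 13.61 -0.28]
```

View pics/w43.png

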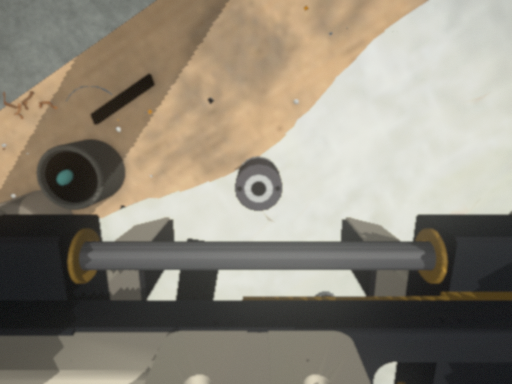

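Saw_43 is at (259,185), 42.9 mm across, with nothing in the fingers' path. I'll close the fingers partway during the descent to save time.

```bash
python3 -m crank '[[[0.7,0.1,0,2,0],[0.7,0.2,0,5,0],[0.7,0.2,0,8.5,0],[0.7,0.2,0,11.5,0],[0.7,0.2,0,13,0],[0.7,0.2,0,13.5,0],[0,0.2,0,13.5,0],[0,0.2,0,13.5,0],[0,0.2,0,13.5,0],[0,0.2,0,13.5,0]]]'; python3 -m crank '[[[0,0,0,0,0],[0,0,0,0,0],[0,0,0,-0.5,0],[0,0,0,-2,0],[0,0,0,-4,0],[0,0,0,-7,0],[0,0,0,-10,0],[0,0,0,-12,0],[0,0,0,-12.5,0],[0,0,0,-12.5,0]]]'; python3 -c "
from h import *
go(533.9,2.4,142)"
```

```text
time: 16.5
tool_pos: [447.0, -320.6, 17.8]
tcp_rot: [-3.141, 0.002, 2.607]
contact_force: [-0.5, -0.6, 2.7]
grip_width: 42.7
finger_force: 30.0
time: 17.5
tool_pos: [446.4, -320.2, 142.0]
tcp_rot: [-3.141, 0.001, 2.607]
contact_force: [0.2, -0.3, -1.0]
grip_width: 42.7
finger_force: 30.0
t 17.5 rows x,y,z cm, turn: [ 8.89 32.22 -0.   -0.1 ]
```

```bash
python3 -m crank '[[[0,0.4,1.5,0,0],[0,1.4,5,0,0],[0,2.5,9,0,0],[0,3.6,13,0,0],[0,4.7,17,0,0],[0,5.8,21,0,0],[0,6.9,25,0,0],[0,8.1,29.5,0,0],[0,8.8,32.2,0,0],[0,8.8,32.2,0,0]]]'; python3 -m crank '[[[0,0,0,0,0],[0,0,0,0.5,0],[0,0,0,2,0],[0,0,0,4,0],[0,0,0,6,0],[0,0,0,7,0],[0,0,0,7,0],[0,0,0,7,0],[0,0,0,7,0],[0,0,0,7,0]]]'; python3 -c "
from h import *
o=bot.get_obs();p,d=bot.capture('wrist');P=cloud(cam('wrist',o),d)
cv2.imwrite('pics/w43b.png',p[:,:,::-1])
tp=o['tool_pos'];m=(np.hypot(P[...,0]-tp[0],P[...,1]-tp[1])<20)&(P[...,2]>tp[2])&(P[...,2]<tp[2]+60)
print(np.percentile(P[m][:,2]-tp[2],[5,25,50,75,95]).round(1))
go(533.9,2.4,35)"
```

```text
time: 18.5
tool_pos: [533.9, 6.3, 140.1]
tcp_rot: [-3.142, -0.003, 2.612]
contact_force: [-0.1, 0.1, -0.9]
grip_width: 42.7
finger_force: 30.0
time: 19.5
tool_pos: [535.1, 1.7, 72.6]
tcp_rot: [3.141, 0.002, 2.607]
contact_force: [-0.6, 0.3, -1.5]
grip_width: 42.7
finger_force: 30.0
[30.6 31.2 31.6 32.  32.6]
t 19.55 rows x,y,z cm, turn: [ 0.13  0.    3.75 -0.09]
```

View pics/w43b.png

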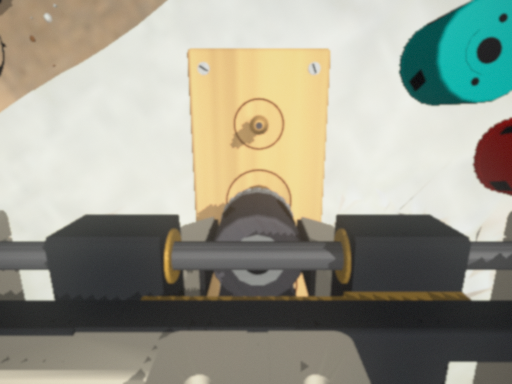

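Saw_43 is upright and over its boss. The dot of boss_30 is at (259,124), and I'll measure it here.

```bash
python3 -c "
from h import *
o=bot.get_obs(); print(onplane(cam('wrist',o),(259,124.5),41).round(1))"
python3 -m crank '[[[0,0,0,1,0],[0,0,0,2,0],[0,0,0,3,0],[0,0,0,3.6,0],[0,0,0,3.8,0],[0,0,0,3.8,0],[1,0,0,3.8,0],[1,0,0,3.8,0],[1,0,0,3.8,0],[1,0,0,3.8,0]]]';python3 -m crank '[[[1,0,0,0,0],[1,0,0,0,0],[1,0,0,-2,0],[1,0,0,-5,0],[1,0,0,-8,0],[1,0,0,-11,0],[1,0,0,-12,0],[1,0,0,-12,0],[1,0,0,-12,0],[1,0,0,-12,0]]]'
python3 -c "
from h import *
look('w43c',60,74,B[43],30)
go(*S[30],150)"
```

```text
[[485.4  32.7  41. ]]
time: 20.55
tool_pos: [534.5, 1.8, 33.3]
tcp_rot: [-3.141, -0.001, 2.607]
contact_force: [0.2, 0.7, -0.5]
grip_width: 70.3
finger_force: 0.0
time: 21.55
tool_pos: [533.7, 1.9, 152.0]
tcp_rot: [-3.14, -0.003, 2.607]
contact_force: [0.1, -0.0, -0.7]
grip_width: 91.9
finger_force: 0.0
w43c 2050 circle [532.7   3.1] 42.7 rect [532.7   3.3] [42.1 41.8] z 67.4
t 21.6 rows x,y,z cm, turn: [-23.49 -24.82   0.21  -0.1 ]
```

Saw_43 is seated, with its top at 67.4. Last is saw_30.

```bash
python3 -m crank '[[[1,-1.2,-1.3,0,0],[1,-3.8,-4,0,0],[1,-6.9,-7.3,0,0],[1,-10,-10.6,0,0],[1,-13.1,-13.9,0,0],[1,-16.2,-17.1,0.2,0],[1,-19.3,-20.4,0.2,0],[1,-22.2,-23.5,0.2,0],[1,-23.5,-24.8,0.2,0],[1,-23.5,-24.8,0.2,0]]]'
python3 -c "
from h import *
c=look('w30',44,51.5,S[30])
go(*c,15)"
```

```text
time: 22.6
tool_pos: [609.8, -334.1, 149.3]
tcp_rot: [-3.141, -0.002, 2.604]
contact_force: [-0.0, 0.8, 0.1]
grip_width: 91.4
finger_force: 0.0
w30 886 circle [ 608.1 -331.8] 30.1 rect [ 607.7 -331.7] [28.  29.4] z 49.5
t 22.65 rows x,y,z cm, turn: [ 0.2  -0.08 13.46 -0.2 ]
```

View pics/w30.png

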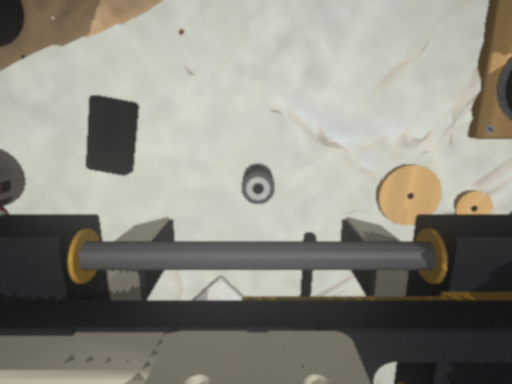

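Saw_30 is at (258,185), 30.1 mm across, and the fingers' path is clear.

```bash
python3 -m crank '[[[0.55,0.1,0,2,0],[0.55,0.2,0,5,0],[0.55,0.2,0,8.5,0],[0.55,0.2,0,11.5,0],[0.55,0.2,0,13,0],[0.55,0.2,0,13.4,0],[0,0.2,0,13.4,0],[0,0.2,0,13.4,0],[0,0.2,0,13.4,0],[0,0.2,0,13.4,0]]]'; python3 -m crank '[[[0,0,0,0,0],[0,0,0,0,0],[0,0,0,-0.5,0],[0,0,0,-2,0],[0,0,0,-4,0],[0,0,0,-7,0],[0,0,0,-10,0],[0,0,0,-12,0],[0,0,0,-12.5,0],[0,0,0,-12.5,0]]]'; python3 -c "
from h import *
go(486.5,31,142)"
```

```text
time: 23.65
tool_pos: [609.7, -330.9, 19.6]
tcp_rot: [-3.141, 0.003, 2.607]
contact_force: [-0.4, 0.9, 4.3]
grip_width: 29.3
finger_force: 30.0
time: 24.65
tool_pos: [609.1, -330.4, 143.8]
tcp_rot: [-3.142, 0.002, 2.607]
contact_force: [0.2, 0.7, -1.8]
grip_width: 29.4
finger_force: 30.0
t 24.65 rows x,y,z cm, turn: [28.95 24.86  0.18 -0.09]
```

```bash
python3 -m crank '[[[0,1,1.2,0,0],[0,3.3,3.7,0,0],[0,6,6.8,0,0],[0,8.7,9.8,0,0],[0,11.4,12.9,0,0],[0,14.1,15.9,0,0],[0,16.8,19,0,0],[0,19.5,22,0,0],[0,21.5,24.3,0,0],[0,22,24.9,0,0]]]'; python3 -m crank '[[[0,0,0,0,0],[0,0,0,0,0],[0,0,0,0.5,0],[0,0,0,1,0],[0,0,0,1,0],[0,0,0,1,0],[0,0,0,1,0],[0,0,0,1,0],[0,0,0,1,0],[0,0,0,1,0]]]'; python3 -c "
from h import *
o=bot.get_obs();p,d=bot.capture('wrist');C=cam('wrist',o);P=cloud(C,d)
cv2.imwrite('pics/w30b.png',p[:,:,::-1])
tp=o['tool_pos'];m=(np.hypot(P[...,0]-tp[0],P[...,1]-tp[1])<14)&(P[...,2]>tp[2])&(P[...,2]<tp[2]+60)
print(tp,np.percentile(P[m][:,2]-tp[2],[5,25,50,75,95]).round(1))
m=(P[...,2]>30)&(P[...,2]<44)&(np.hypot(P[...,0]-486.5,P[...,1]-31)<15); Q=P[m]; print(len(Q),cv2.minEnclosingCircle(Q[:,:2].astype(np.float32)))
v,u=np.nonzero(m); print(u.mean(),v.mean())
go(486.5,31,133)"
```

```text
time: 25.65
tool_pos: [544.5, -0.9, 141.4]
tcp_rot: [-3.141, -0.004, 2.61]
contact_force: [0.0, -0.5, -1.9]
grip_width: 29.3
finger_force: 30.0
time: 26.65
tool_pos: [546.3, -3.9, 132.8]
tcp_rot: [3.141, 0.0, 2.607]
contact_force: [-0.7, 0.3, -2.0]
grip_width: 29.2
finger_force: 30.0
[546.34794176  -3.89949265 132.83536793] [28.8 29.4 29.8 30.3 30.9]
180 ((485.7701721191406, 32.551631927490234), 6.125096797943115)
257.5 106.41111111111111
t 26.7 rows x,y,z cm, turn: [ 6.93 -0.04 -0.02 -0.09]
```

View pics/w30b.png

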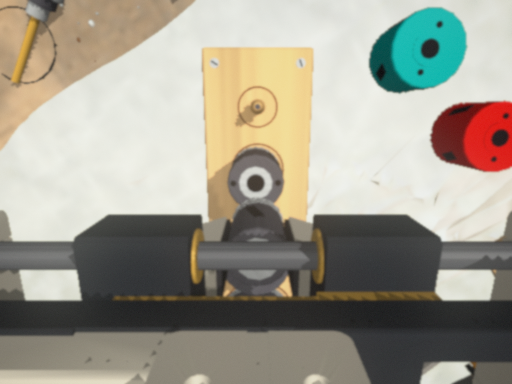

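The view shows boss_30 at (257,106), which gives (485.8, 32.5), and saw_30 held upright with its mouth 19.7 mm below the TCP.

```bash
python3 -m crank '[[[0,1.5,0,0,0],[0,4,0,0,0],[0,6,0,0,0],[0,7,0,0,0],[0,7,0,1,0],[0,7,0,3,0],[0,7,0,5,0],[0,7,0,5.5,0],[0,7,0,5.5,0],[0,7,0,5.5,0]]]'; python3 -c "
from h import *
go(486.0,31.8,37.5)"
```

```text
time: 27.7
tool_pos: [486.8, 31.4, 78.1]
tcp_rot: [3.141, 0.001, 2.607]
contact_force: [-0.0, -0.3, -0.7]
grip_width: 29.3
finger_force: 30.0
t 27.7 rows x,y,z cm, turn: [ 0.09 -0.01  4.06 -0.11]
```

```bash
python3 -m crank '[[[0,0.05,0,0.5,0],[0,0.05,0,1.5,0],[0,0.05,0,2.5,0],[0,0.05,0,3.5,0],[0,0.05,0,4,0],[0,0.05,0,4.1,0],[0,0.05,0,4.1,0],[1,0.05,0,4.1,0],[1,0.05,0,4.1,0],[1,0.05,0,4.1,0]]]';python3 -m crank '[[[1,0,0,0,0],[1,0,0,0,0],[1,0,0,-2,0],[1,0,0,-5,0],[1,0,0,-8,0],[1,0,0,-11,0],[1,0,0,-15,0],[1,0,0,-17,0],[1,0,0,-18,0],[1,0,0,-18,0]]]'
python3 -c "
from h import *
look('w30c',60,74,B[30],24)
go(500,280,217)"
```

```text
time: 28.7
tool_pos: [485.6, 32.0, 36.5]
tcp_rot: [3.142, -0.0, 2.607]
contact_force: [0.7, -0.3, 0.1]
grip_width: 48.8
finger_force: 0.0
time: 29.7
tool_pos: [486.0, 31.9, 217.5]
tcp_rot: [3.141, 0.002, 2.607]
contact_force: [0.3, 0.6, 0.2]
grip_width: 91.7
finger_force: 0.0
w30c 649 circle [484.1  33.2] 30.0 rect [483.9  33.3] [28.8 29.2] z 67.4
t 29.75 rows x,y,z cm, turn: [11.37 22.09 -0.08 -0.1 ]
```

Saw_30's top is also at 67.4, so all four are seated. I'll move the arm out of the way and do a final check.

```bash
python3 -m crank '[[[1,1,2,0,0],[1,2.8,5.5,0,0],[1,4.6,9,0,0],[1,6.4,12.5,0,0],[1,8.2,16,0,0],[1,10,19.5,0,0],[1,11,21.5,0,0],[1,11.4,22.1,0,0],[1,11.4,22.1,0,0],[1,11.4,22.1,0,0]]]'
python3 - <<'E'
from h import *
C=cam("top"); p,d=bot.capture("top"); P=cloud(C,d)
for k,b in B.items():
    m=(d>0)&(np.hypot(P[...,0]-b[0],P[...,1]-b[1])<k/2+8)&(P[...,2]>61); m&=P[...,2]<76
    Q=P[m]; 
    if len(Q): print(k,cv2.minEnclosingCircle(Q[:,:2].astype(np.float32)),np.median(Q[:,2]))
cv2.imwrite("pics/fin.png",cv2.resize(p[80:280,100:420,::-1],(800,500)))
E
```

```text
time: 30.75
tool_pos: [499.7, 279.1, 215.8]
tcp_rot: [-3.14, -0.001, 2.607]
contact_force: [0.3, 0.8, -0.7]
grip_width: 91.9
finger_force: 0.0
69 ((661.36279296875, -71.9120101928711), 34.48212432861328) 67.0222792528997
56 ((592.113525390625, -30.46860694885254), 27.870298385620117) 67.01112882420034
43 ((534.1207885742188, 3.6417837142944336), 21.13009262084961) 67.12491059194076
30 ((485.43975830078125, 33.65456771850586), 14.789237976074219) 67.14144576132406
```

View pics/fin.png

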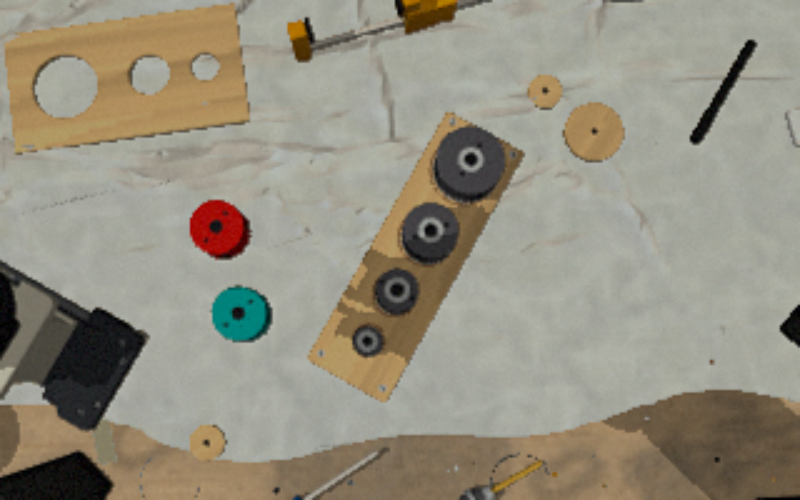

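The picture shows all four saws flat on the board in size order, at (470,160), (431,231), (397,291) and (367,341). The look-alikes haven't moved and the arm is clear.

```bash
python3 -c "
from plant import bot
print(bot.close_job())"
```

```text
the job is handed in; nothing more can be done
None
```

All four hole saws are on their own bosses from largest to smallest, teeth down, flat on the board and let go; the job was handed in at about 31 s of the 96 s allowed.

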